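# Tip the screws into the empty tray cell

## Robot

A 7-joint arm with a two-finger parallel gripper is mounted at the origin on a cart in front of the work surface, level with it; the furniture and walls round the work are solid. World frame = base frame: x ahead of the robot, y to its left, z up, the work surface at z = 0. Lengths are in m, angles in rad, forces in N, time in s.
With the tool pointing down it reaches from about 0.425 to 0.825 m from the base axis. Payload 3.6 kg.
Tool frame: the origin (TCP) lies between the finger pads; the fingertips stand 25 mm ahead of it and the grasp point (between the pads) lies 6 mm ahead of it; z points along the fingers, y is the line along which they close (so a half turn about z gives the same grasp; the last joint's range is limited). The gripper opens to 93 mm and grips with 3 to 60 N. Pads are 15 mm wide; open, the fingers measure 128 mm over their backs; the gripper's body (75 mm by 188 mm) begins 65 mm behind the grasp point.
Start: joints at [1.308, 0.615, -0.013, 1.423, 0.008, 1.103, -0.04], TCP at [0.152, -0.632, 0.244] pointing down, gripper open.
Joint ranges: [-3.12, 3.12], [-0.3, 2.06], [-1.34, 1.32], [0.26, 2.42], [-1.36, 4.5], [0.01, 1.98], [-2.84, 2.84]. Speed limits (rad/s): [2.79, 2.79, 3.14, 3.14, 3.14, 3.14, 3.14].

## Interface

Orientations are given as a 3x3 rotation matrix whose columns are the frame's x, y, z axes.
In Python, from bench import * gives the robot as it stands.
- The arm moves only by the tool servo_tool, never from a script. Its argument "rows" is a list of rows, each a list of 7 numbers: the turn, a rotation vector about the world's x, y, z in degrees, then the shift along the world's x, y, z in m, then the opening, from 0 (shut) to 1 (fully open). A call has 1 to 5 rows; each row shifts and turns the commanded pose from where the row before left it; what a row does not reach is not made up. A row lasts 1/10 s, in which the tool goes at most 50 mm and 8.59 degrees, less where a joint would pass 70% of its speed; a pose out of reach is approached as far as the arm can. A call with a gripper value outside its range is refused whole. The fingers move at their own pace and stop on an object; "grip_force" is the grip in N (left out, the last holds). Time passes only in rows, so rows that do not move let the fingers close. It gives the time, the measured TCP pose, the force, the opening and the grip force at its end, in the units of the state.
- sense(): the state, without advancing time (a new reading comes with each control period).
- snapshot(name): name is "scene" or "top"; returns (picture, depth): 400x640x3 uint8, red, green, blue; 400x640 float32, m along the optical axis (not along the pixel's ray), 0 where there is no reading.
- camera_model(name): a dict with "K" (3x3 intrinsics, pixels), "pose" (4x4, takes a point from camera to world coordinates). Camera axes: x right, y up, looking along -z (the intrinsics and any distortion apply to the point x, -y, -z); pixel columns grow to the right and rows downward; lengths in m; the calibration is good to about 2 mm. A picture is of the moment at which its call begins. camera_model takes no time and is no camera call.
- sign_off(): hands the job in; it is judged then, once.
Trained networks look in the newest picture that a camera, given by its name, has taken for a name from the list of things; names that differ only in an ending like _2 or _b are one class to them, and where a whole thing is asked for, a point or a joint stands for the part that bears it (a point fixed in the world has none). Each returns a list of dicts, best first, with "conf" (0 to 1); they miss things now and then, are a little off and sometimes report something else, mostly with a low value. They report only what shows in the picture. A call takes as long as a camera call.
- spot_in(camera, target): "xy" ([column, row] in pixels, amid what is visible of it).
- spot_point(camera, target): "xy" ([column, row] in pixels: a listed point, or the origin of a listed thing).
The state is a dict: "time_s": time; "qpos": joint angles; "joint_velocities": joint speeds; "joint_efforts": joint torques, N m; "eef_pos": TCP position; "eef_rot": TCP orientation; "force": force on the tool from outside, world axes, zero at the start; "moment": the same for the moment, N m; "grip_width": finger opening in m; "gripper_force": force on a finger pad.
Only numpy, scipy, OpenCV 4.12 (cv2) and the standard library are available. Lean on these libraries where they do the work, as an engineer would, in place of code of your own. Each camera call takes 0.05 s, during which the arm holds its last target. There are 200 camera calls.

## Task

Lift the small metal scoop by its upright grip and tip both screws out of it into the one empty cell of the divided tray, so that no screw lands in another cell. Then stand the empty scoop upright on the worktop, clear of the tray, and let go.

Things in the scene. Friction and masses are not known exactly. Their poses are not given: they have to be found in the camera images.
- tray: grey open tray fixed to the worktop, 156 x 156 x 30 mm, turned any way about the vertical. Origin: centre of its underside, z up. Walls and two crossing dividers 4 mm thick and 30 mm high, floor 4 mm thick: four 72 mm square cells centred at x, y = +-38 mm. The empty cell is at x +38, y +38; the others hold a metal ring, a round black cap and a boxy connector, all lower than the walls.
- scoop: loose dark steel scoop, 130x46 mm, 0.16 kg. Origin: underside; x to the open nose, z up. Smooth channel, 40 mm wide, sides 22 mm high, flat floor x -30 to +30, then a lip rising 9 deg to the nose edge at x 66, z 9. Behind, a block (x -64 to -30, 18 mm high) carries the upright grip: x -64 to -30, 14 mm thick in y, top at z 66; pinch it across y. Screws slide out once the nose dips 25-35 deg; 45 empties it.
- screw_1: one of two alike: steel socket head cap screw, 27 mm long, head 10 mm across, shank 6 mm; origin halfway along it, on its underside as it lies; its y axis runs along the shank. At the start it lies loose on the scoop's flat floor, along the scoop; 10 g.
- screw_2: the other: steel socket head cap screw, 27 mm long, head 10 mm across, shank 6 mm; origin halfway along it, on its underside as it lies; its y axis runs along the shank. At the start it lies loose on the scoop's flat floor, along the scoop; 10 g.

How it is judged:
By the outcome, as a careful person would: the job done as asked, in the order asked, and still so for the second after the job is handed in, with the robot touching nothing.
It also fails if it takes over 54 s, if anything falls off the work surface, if the arm or the gripper's body presses on something with over 40 N, if the wrist force passes 120 N, or if a joint passes its speed limit or range.

## Working session

There is one attempt and no reset: what is moved stays moved. The work goes in short steps, Python scripts to look and compute and a tool call to move; the robot and the scene stay as the last step left them, time stands still between calls to the robot, and variables do not carry over. Pictures are saved under pics/ and viewed, at most 10 in all, crops included, and the job is handed in when it is done.

Besides the shell and the picture viewer there is one more tool, called after "Request:" as a command line: name --pt "numbers of a row" for each row, then --argument value for the rest. servo_tool: Moves the arm, as the interface text tells. Its arguments: {"type":"object","properties":{"rows":{"type":"array"},"grip_force":{"type":"number"}},"required":["rows"]}

```bash
mkdir -p pics
cat > h.py <<'E'
from bench import *
import numpy as np, cv2
def w(name,uv,d):
    m=camera_model(name);K=m['K'];P=np.array(m['pose'])
    K=np.array(K);x=(uv[0]-K[0,2])/K[0,0]*d;y=(uv[1]-K[1,2])/K[1,1]*d
    return P[:3,:3]@np.array([x,-y,-d])+P[:3,3]
def cloud(name,d):
    m=camera_model(name);K=np.array(m['K']);P=np.array(m['pose'])
    v,u=np.mgrid[:d.shape[0],:d.shape[1]]
    c=np.stack([(u-K[0,2])/K[0,0]*d,-(v-K[1,2])/K[1,1]*d,-d],-1)
    return c@P[:3,:3].T+P[:3,3]
E
python3 - <<'E'
from h import *
s=sense();print(s['time_s'],s['eef_pos'],s['eef_rot'],s['grip_width'])
for n in ['top','scene']:
    im,d=snapshot(n);cv2.imwrite(f'pics/{n}0.png',im[:,:,::-1]);np.save(n+'_d',d);m=camera_model(n);print(n,{k:(np.round(v,3).tolist() if not isinstance(v,str) else v) for k,v in m.items()})
    for t in ['tray','scoop','screw_1']:
        for f in (spot_in,spot_point):
            r=f(n,t)
            for o in r[:3]:
                u=o['xy'];dd=d[int(u[1]),int(u[0])];print(n,t,f.__name__,np.round(u,1),round(o['conf'],2),np.round(w(n,u,dd),4))
E
```

```text
0.0 [ 0.15166968 -0.63131159  0.2424974 ] [[ 9.72320767e-01  2.33649145e-01 -6.35672827e-04]
 [ 2.33650006e-01 -9.72317619e-01  2.47445791e-03]
 [-3.99209148e-05 -2.55449177e-03 -9.99996736e-01]] 0.09355479287219759
top {'K': [[506.744, 0.0, 317.289], [0.0, 506.744, 198.606], [0.0, 0.0, 1.0]], 'pose': [[0.005, 0.998, -0.066, 0.401], [-1.0, 0.006, 0.021, 0.206], [0.021, 0.066, 0.998, 0.882], [0.0, 0.0, 0.0, 1.0]]}
top tray call [254.8 194.8] 0.67 [4.656e-01 2.961e-01 2.000e-04]
top tray call [256.8 194.8] 0.83 [0.4637 0.2901 0.0263]
top scoop call [381.9 208.7] 0.97 [0.4426 0.0746 0.0011]
top scoop call [382.4 219.2] 0.29 [0.424  0.0752 0.0111]
top screw_1 call [382.5 219.9] 0.56 [0.4228 0.0751 0.011 ]
top screw_1 call [373.1 205.7] 0.51 [0.4476 0.0901 0.0027]
top screw_1 call [381.3 217.2] 0.58 [0.4275 0.0771 0.0105]
top screw_1 call [371.7 204.7] 0.49 [0.4494 0.0925 0.0018]
scene {'K': [[366.374, 0.0, 313.397], [0.0, 366.374, 200.773], [0.0, 0.0, 1.0]], 'pose': [[-0.589, 0.593, -0.549, -0.001], [-0.808, -0.432, 0.4, 0.521], [0.001, 0.68, 0.734, 0.661], [0.0, 0.0, 0.0, 1.0]]}
scene tray call [270.9 232.3] 0.71 [0.4591 0.3019 0.0174]
scene tray call [270.9 233.7] 0.67 [0.4583 0.3028 0.0139]
scene scoop call [354.7 193.6] 0.67 [0.4516 0.0629 0.0015]
scene scoop call [353.6 197.6] 0.93 [0.4427 0.0741 0.0016]
scene screw_1 call [354.5 201.7] 0.57 [ 4.319e-01  8.020e-02 -1.000e-04]
scene screw_1 call [351.1 201.5] 0.48 [0.4351 0.0887 0.0033]
```

Run:
```python
import cv2,numpy as np
from h import *
a=cv2.imread('pics/top0.png');cv2.imwrite('pics/a.png',cv2.resize(a[120:280,190:430],None,fx=3.3,fy=3.3,interpolation=cv2.INTER_CUBIC))
a=cv2.imread('pics/scene0.png');cv2.imwrite('pics/b.png',a)
d=np.load('top_d.npy');c=cloud('top',d)
m=(c[...,0]>.3)&(c[...,0]<.6)&(c[...,1]>0)&(c[...,1]<.17)&(c[...,2]>.05)&(c[...,2]<.085)
p=c[m];print(len(p),p.mean(0));r=cv2.minAreaRect((p[:,:2]*1000).astype(np.float32));print(r,cv2.boxPoints(r))
m=(c[...,0]>.3)&(c[...,0]<.6)&(c[...,1]>0)&(c[...,1]<.17)&(c[...,2]>.012)&(c[...,2]<.03)
p=c[m];r=cv2.minAreaRect((p[:,:2]*1000).astype(np.float32));print(len(p),r,cv2.boxPoints(r))
m=(c[...,1]>.18)&(c[...,1]<.42)&(c[...,0]>.3)&(c[...,0]<.62)&(c[...,2]>.023)&(c[...,2]<.038)
p=c[m];r=cv2.minAreaRect((p[:,:2]*1000).astype(np.float32));print(len(p),r,cv2.boxPoints(r),p[:,2].mean())
```

```text
294 [0.52164508 0.04386625 0.06413758]
((539.8695068359375, 43.03120040893555), (32.989891052246094, 144.63088989257812), 63.90807342529297) [[467.66907   60.02251 ]
 [597.56055   -3.587984]
 [612.06995   26.03989 ]
 [482.17847   89.65038 ]]
958 ((487.28765869140625, 63.53455352783203), (126.02214050292969, 225.1328887939453), 89.86664581298828) [[3.7457486e+02 7.8564453e-01]
 [5.9970715e+02 2.6165771e-01]
 [6.0000049e+02 1.2628346e+02]
 [3.7486816e+02 1.2680745e+02]]
1671 ((459.572265625, 294.34765625), (166.980224609375, 156.04336547851562), 71.59571838378906) [[359.1817  239.76086]
 [507.24384 190.49487]
 [559.9628  348.93445]
 [411.9007  398.20044]] 0.027186896792057266
```

View pics/a.png

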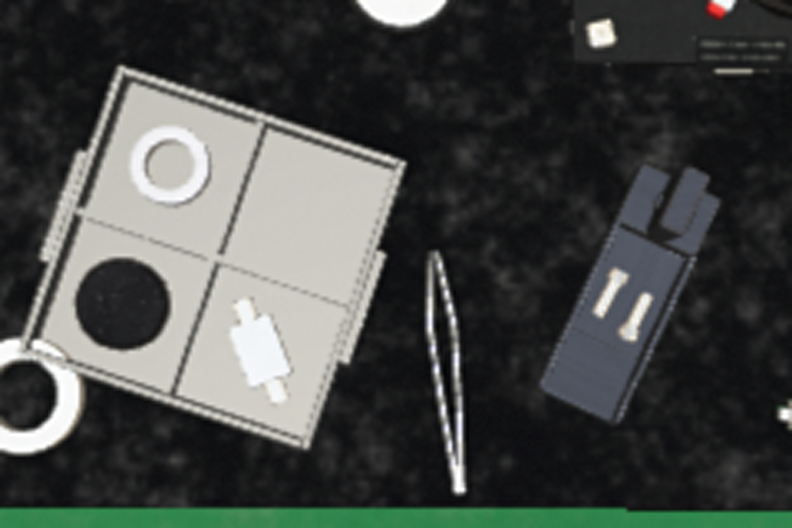

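View pics/b.png

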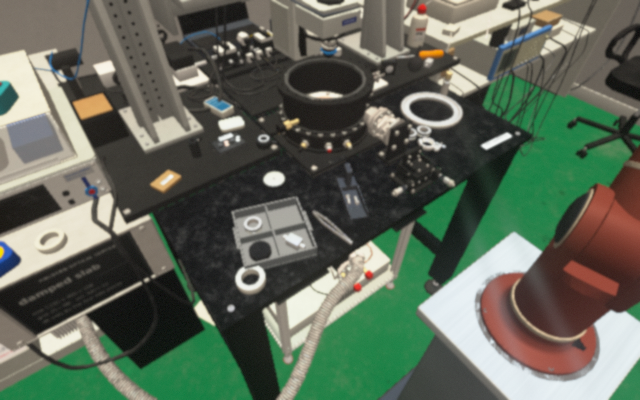

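```bash
cat >> h.py <<'E'
def onz(name,uv,z):
    a=w(name,uv,1.);o=np.array(camera_model(name)['pose'])[:3,3]
    return o+(a-o)*(z-o[2])/(a[2]-o[2])
E
python3 - <<'E'
from h import *
f=lambda u,v,z:np.round(onz('top',(190+u/3.3,120+v/3.3),z),4)
print('tray',[f(*p,.03) for p in [(120,67),(405,163),(305,447),(25,350)]])
print('cross',f(216,262,.03))
print('nose',f(541,388,.012),f(617,423,.012),'tail',f(640,165,.018),f(720,198,.018))
d=np.load('top_d.npy');c=cloud('top',d)
sub=c[165:205,375:412];m=(sub[...,2]>.055)&(sub[...,2]<.075);p=sub[m];print(len(p),p.mean(0));r=cv2.minAreaRect((p[:,:2]*1000).astype(np.float32));print(r)
v,u=np.nonzero(m);print((u.mean()+375-190)*3.3,(v.mean()+165-120)*3.3)
m=(c[...,0]>.37)&(c[...,0]<.56)&(c[...,1]>.025)&(c[...,1]<.125)
for lo,hi in [(.008,.03),(.014,.024)]:
  q=c[m&(c[...,2]>lo)&(c[...,2]<hi)];r=cv2.minAreaRect((q[:,:2]*1000).astype(np.float32));print(len(q),r)
print('worktop z',np.median(c[220:240,330:360,2]), 'edge')
e=c[260:300,340:400,2];print(np.round(c[265:290:2,360],3))
for n in 'ring':pass
print('screws',f(610,292,.006),f(636,318,.006))
E
```

```text
tray [array([0.5555, 0.3422, 0.03  ]), array([0.5071, 0.1959, 0.03  ]), array([0.3621, 0.2457, 0.03  ]), array([0.4105, 0.3877, 0.03  ])]
cross [0.4557 0.2919 0.03  ]
nose [0.3922 0.1244 0.012 ] [0.3743 0.0849 0.012 ] tail [0.5084 0.0733 0.018 ] [0.4914 0.0316 0.018 ]
188 [0.48557857 0.05958399 0.06393287]
((485.9298095703125, 58.88433074951172), (14.00468635559082, 33.3477897644043), 64.7448501586914)
682.1521276595745 199.8255319148936
743 ((442.4217529296875, 79.19837951660156), (46.466102600097656, 130.32176208496094), 64.62322235107422)
532 ((442.6763610839844, 79.07606506347656), (46.46311569213867, 129.771484375), 64.60038757324219)
worktop z -0.0006620735456998039 edge
[[ 0.345  0.113 -0.001]
 [ 0.341  0.113 -0.   ]
 [ 0.338  0.113 -0.001]
 [ 0.334  0.112 -0.005]
 [ 0.331  0.113  0.002]
 [ 0.251  0.016 -0.92 ]
 [ 0.244  0.016 -0.921]
 [ 0.237  0.016 -0.922]
 [ 0.23   0.016 -0.917]
 [ 0.223  0.016 -0.923]
 [ 0.216  0.016 -0.917]
 [ 0.208  0.016 -0.923]
 [ 0.202  0.016 -0.919]]
screws [0.4426 0.0875 0.006 ] [0.4291 0.0739 0.006 ]
```

The top view shows the empty cell at crop (315,215), and the scoop has its nose at (579,405) and its grip at (685,200), with both screws on its floor. The scene view agrees and shows tall hardware to the right of the scoop, so I'll check obstacle heights.

Run:
```python
from h import *
A={}
for n in ['top','scene']:
    c=cloud(n,np.load(n+'_d.npy')).reshape(-1,3)
    for p in c:
        if .1<p[0]<.85 and -.7<p[1]<.45:
            k=(int((p[0]-.1)//.05),int((p[1]+.7)//.05));A[k]=max(A.get(k,-9),p[2])
print('x\\y',[round(-.7+.05*j,2) for j in range(23)])
for i in range(15):print(round(.1+.05*i,2),' '.join('%4d'%max(-99,round(1000*A[(i,j)])) if (i,j) in A else '   .' for j in range(23)))
```

```text
x\y [-0.7, -0.65, -0.6, -0.55, -0.5, -0.45, -0.4, -0.35, -0.3, -0.25, -0.2, -0.15, -0.1, -0.05, 0.0, 0.05, 0.1, 0.15, 0.2, 0.25, 0.3, 0.35, 0.4]
0.1  -99  -99  -99  -99  -99  -99  -99  -99  -99  -99    3    4    5    4    4    4    4    3  -99  -99  -99  -99  -99
0.15  -99  -99  -99  -99  -99  -99  -99  -99  -99  -99  -99   -5   -4   -4   -4   -2   -5  -99  -99  -99  -99  -99  -99
0.2  -99  -99  -99  -99  -99  -99  -99  -99  -99  -99  -99  -99  -99  -99  -99  -99  -99  -99  -99  -99  -99  -99  -99
0.25  -99  -99  -99  -99  -99  -99  -99  -99  -99  -99  -99  -99  -99  -99  -99  -99  -99  -99  -99  -99  -99  -99  -99
0.3    .    .    .    2    1    1    4    3    3    4    3   54    3    4    3    3    4   11    3    4    5    4    3
0.35  -99  -99  -99    1    1    2    4    5    4    4    4   67   68   49   33   22   22   12   33   32   32   31   21
0.4  -99    .    .    1    1    2    4    5   12   13    3   90   90   46    4   24   25   12  882   28   28   33   19
0.45    .  -99  -99    1    2    1   14    4   14   16  114  118  118    5   66   68   23   23   32   28   28   32    5
0.5    .  -99  -99    0    2   13   16   15   18   17   95  119  114    4    4   66    4   30   31   32   31   31    3
0.55    .  -99  -99    2   12   10    4   13   14   16   95  169  176  176  171   20   16   14   15    3   31    3    3
0.6    .  -99  -99    1   96   12    5   14   16    7  170  177  173  172  176  175   47   14   14    4    4    2    4
0.65    .  -99  -99    0    1   14   15   15    4    9  175  348  348  349  171  177  122   24   24   24   24   24   24
0.7   25   22   21   22   21   22   25   25   27   21  176  348  357  357  342  176   48   47   24   26   24   34   35
0.75   27   50   42   69  113   72   57   64   65   66  173  173  236  349  342  174   40   43   43   42   75   31   34
0.8   21   49   52   38   60   73   73   58   34    .    .  169  235  341  341  168   24  367  377  364   73   24  417
```

Run:
```python
from h import *
g=np.array([.486,.059]);th=np.radians(154.6);d=np.array([np.cos(th),np.sin(th)]);y=np.array([-d[1],d[0]])
for n in ['top','scene']:
    c=cloud(n,np.load(n+'_d.npy')).reshape(-1,3);c=c[(c[:,2]>.09)&(c[:,2]<.4)&(c[:,0]>.35)&(c[:,0]<.8)&(c[:,1]>-.2)&(c[:,1]<.2)]
    q=c[:,:2]-g;a=q@d;b=q@y
    D=np.hypot(np.maximum(abs(a)-.0375,0),np.maximum(abs(b)-.094,0));i=np.argsort(D)[:200:25]
    print(n);print(np.round(np.c_[D[i],c[i],a[i],b[i]],3))
    k=c[c[:,2]>.13];q=k[:,:2]-g;D=np.hypot(np.maximum(abs(q@d)-.0375,0),np.maximum(abs(q@y)-.094,0));i=np.argsort(D)[:100:20];print(np.round(np.c_[D[i],k[i]],3))
```

```text
top
[[ 0.039  0.485 -0.081  0.115 -0.059  0.127]
 [ 0.042  0.493 -0.081  0.111 -0.067  0.123]
 [ 0.043  0.495 -0.083  0.115 -0.068  0.124]
 [ 0.047  0.49  -0.088  0.114 -0.067  0.131]
 [ 0.049  0.488 -0.09   0.116 -0.066  0.133]
 [ 0.051  0.487 -0.092  0.114 -0.066  0.136]
 [ 0.052  0.508 -0.086  0.097 -0.082  0.122]
 [ 0.054  0.501 -0.092  0.104 -0.078  0.13 ]]
[[0.08  0.598 0.023 0.164]
 [0.081 0.599 0.022 0.166]
 [0.081 0.599 0.019 0.157]
 [0.082 0.594 0.009 0.158]
 [0.082 0.605 0.031 0.167]]
scene
[[ 0.037  0.485 -0.078  0.093 -0.058  0.125]
 [ 0.041  0.496 -0.08   0.104 -0.068  0.121]
 [ 0.046  0.486 -0.087  0.107 -0.063  0.132]
 [ 0.051  0.509 -0.083  0.098 -0.082  0.119]
 [ 0.054  0.506 -0.089  0.094 -0.082  0.125]
 [ 0.059  0.507 -0.094  0.104 -0.085  0.13 ]
 [ 0.063  0.486 -0.104  0.094 -0.07   0.148]
 [ 0.065  0.487 -0.107  0.104 -0.072  0.149]]
[[0.079 0.592 0.011 0.156]
 [0.08  0.597 0.017 0.161]
 [0.081 0.595 0.012 0.168]
 [0.082 0.602 0.025 0.164]
 [0.082 0.594 0.006 0.156]]
```

Request:
servo_tool --pt "0 0 -8 0.045 0.015 0.0 0.6" --pt "0 0 -8 0.045 0.015 0.0 0.6" --pt "0 0 -8 0.045 0.015 0.0 0.6" --pt "0 0 -8 0.045 0.02 0.0 0.6" --pt "0 0 -7 0.04 0.03 0.0 0.6"

```text
time_s: 1.2
eef_pos: [0.374, -0.5368, 0.2434]
eef_rot: [[0.9, -0.435, 0.001], [-0.435, -0.9, -0.001], [0.001, 0.001, -1.0]]
force: [-0.1, -0.3, -0.1]
grip_width: 0.0586
gripper_force: 0.0
```

Request:
servo_tool --pt "0 0 0 0.01 0.047 0.0 0.6" --pt "0 0 0 0.01 0.047 0.0 0.6" --pt "0 0 0 0.01 0.047 0.0 0.6" --pt "0 0 0 0.01 0.047 0.0 0.6" --pt "0 0 0 0.01 0.047 0.0 0.6"

```text
time_s: 1.7
eef_pos: [0.4222, -0.3, 0.2439]
eef_rot: [[0.903, -0.43, 0.001], [-0.43, -0.903, -0.0], [0.001, -0.0, -1.0]]
force: [1.4, -0.8, -0.1]
grip_width: 0.0559
gripper_force: 0.0
```

Request:
servo_tool --pt "0 0 0 0.01 0.047 0.0 0.6" --pt "0 0 0 0.01 0.047 0.0 0.6" --pt "0 0 0 0.01 0.047 0.0 0.6" --pt "0 0 0 0.01 0.047 0.0 0.6" --pt "0 0 0 0.01 0.047 0.0 0.6"

```text
time_s: 2.2
eef_pos: [0.4722, -0.065, 0.2441]
eef_rot: [[0.903, -0.43, 0.001], [-0.43, -0.903, -0.0], [0.001, -0.001, -1.0]]
force: [1.0, -0.7, 0.8]
grip_width: 0.0559
gripper_force: 0.0
```

Request:
servo_tool --pt "0 0 0 0.006 0.047 0.0 0.6" --pt "0 0 0 0.003 0.047 0.0 0.6" --pt "0 0 0 0.003 0.032 0.0 0.6" --pt "0 0 0 0 0 0.0 0.6" --pt "0 0 0 0 0 0.0 0.6"

```text
time_s: 2.7
eef_pos: [0.4839, 0.0593, 0.2437]
eef_rot: [[0.903, -0.429, 0.0], [-0.429, -0.903, -0.0], [0.0, 0.0, -1.0]]
force: [1.0, 0.1, 0.7]
grip_width: 0.0558
gripper_force: 0.0
```

Request:
servo_tool --pt "0 0 0 0.002 0 -0.04 0.6" --pt "0 0 0 0 0 -0.04 0.6" --pt "0 0 0 0 0 -0.04 0.6" --pt "0 0 0 0 0 -0.03 0.6" --pt "0 0 0 0 0 -0.02 0.6"

```text
time_s: 3.2
eef_pos: [0.485, 0.0562, 0.0717]
eef_rot: [[0.901, -0.434, -0.003], [-0.434, -0.901, -0.002], [-0.001, 0.003, -1.0]]
force: [0.4, 0.2, -0.1]
grip_width: 0.0559
gripper_force: 0.0
```

Request:
servo_tool --pt "0 0 0 0 0 -0.012 0.6" --pt "0 0 0 0 0 -0.01 0.6" --pt "0 0 0 0 0 0 0.6" --pt "0 0 0 0 0 0 0.6"

```text
time_s: 3.6
eef_pos: [0.4865, 0.0587, 0.0523]
eef_rot: [[0.902, -0.431, 0.001], [-0.431, -0.902, 0.0], [0.001, -0.001, -1.0]]
force: [-0.2, -0.4, -0.1]
grip_width: 0.056
gripper_force: 0.0
```

Run:
```python
from h import *
im,d=snapshot('top');a=im[150:260,330:450,::-1];im,d=snapshot('scene');b=im[130:240,290:410,::-1]
cv2.imwrite('pics/c.png',cv2.resize(np.hstack([a,b]),None,fx=3.3,fy=3.3,interpolation=cv2.INTER_CUBIC))
```

```text
(no output)
```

View pics/c.png

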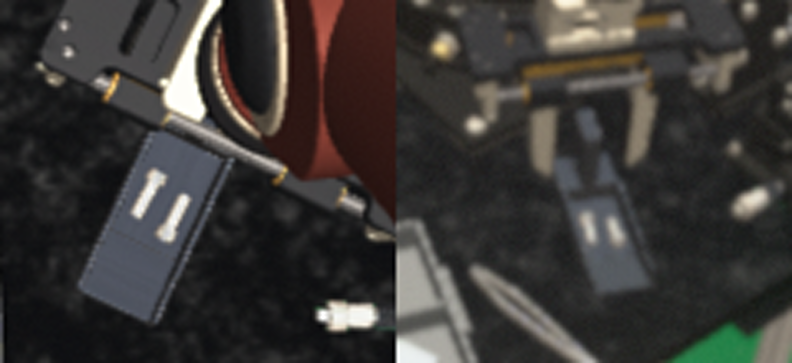

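The fingers straddle the grip, at crop (590,130) on the right half, and both screws are still in place. Closing now.

Request:
servo_tool --pt "0 0 0 0 0 0 0.3" --pt "0 0 0 0 0 0 0.2" --pt "0 0 0 0 0 0 0.1" --pt "0 0 0 0 0 0 0" --pt "0 0 0 0 0 0 0" --grip_force 45

```text
time_s: 4.2
eef_pos: [0.4859, 0.0591, 0.0517]
eef_rot: [[0.903, -0.43, 0.0], [-0.43, -0.903, 0.0], [0.0, -0.0, -1.0]]
force: [-0.1, -0.0, 0.7]
grip_width: 0.0201
gripper_force: 0.0
```

Request:
servo_tool --pt "0 0 0 0 0 0 0" --pt "0 0 0 0 0 0 0" --pt "0 0 0 0 0 0 0"

```text
time_s: 4.5
eef_pos: [0.486, 0.0592, 0.0516]
eef_rot: [[0.903, -0.43, 0.0], [-0.43, -0.903, 0.0], [0.0, -0.0, -1.0]]
force: [0.4, 1.2, 0.2]
grip_width: 0.0137
gripper_force: 45.0
```

Request:
servo_tool --pt "0 0 0 0 0 0.005 0" --pt "0 0 0 0 0 0.01 0" --pt "0 0 0 0 0 0.015 0" --pt "0 0 0 0 0 0.02 0" --pt "0 0 0 0 0 0.02 0"

```text
time_s: 5.0
eef_pos: [0.4854, 0.0589, 0.1228]
eef_rot: [[0.903, -0.43, -0.001], [-0.43, -0.903, -0.0], [-0.0, 0.0, -1.0]]
force: [-0.9, -0.6, -1.9]
grip_width: 0.0135
gripper_force: 45.0
```

Request:
servo_tool --pt "0 0 0 0 0 0.015 0" --pt "0 0 0 0 0 0.01 0" --pt "0 0 0.5 0.002 0.005 0.006 0" --pt "0 0 0.5 0.005 0.01 0.005 0" --pt "0 0 1 0.008 0.015 0 0"

```text
time_s: 5.5
eef_pos: [0.5013, 0.0895, 0.158]
eef_rot: [[0.917, -0.398, 0.0], [-0.398, -0.917, -0.0], [0.0, -0.0, -1.0]]
force: [0.7, 0.4, -1.4]
grip_width: 0.0139
gripper_force: 45.0
```

Request:
servo_tool --pt "0 0 1 0.01 0.018 0 0" --pt "0 0 1 0.011 0.018 0 0" --pt "0 0 1 0.011 0.018 0 0" --pt "0 0 1 0.011 0.018 0 0" --pt "0 0 1 0.011 0.018 0 0"

```text
time_s: 6.0
eef_pos: [0.555, 0.1818, 0.1565]
eef_rot: [[0.949, -0.314, -0.002], [-0.314, -0.949, 0.0], [-0.002, 0.0, -1.0]]
force: [0.8, -0.6, -1.7]
grip_width: 0.0139
gripper_force: 45.0
```

Request:
servo_tool --pt "0 0 0 0.01 0.015 0 0" --pt "0 0 0 0.008 0.011 0 0" --pt "0 0 0 0.005 0.006 0 0" --pt "0 0 0 0.002 0.003 0 0" --pt "0 0 0 0 0 0 0"

```text
time_s: 6.5
eef_pos: [0.5796, 0.2146, 0.157]
eef_rot: [[0.949, -0.316, -0.001], [-0.316, -0.949, -0.0], [-0.001, 0.001, -1.0]]
force: [0.2, 0.2, -2.4]
grip_width: 0.0138
gripper_force: 45.0
```

Run:
```python
from h import *
s=sense();print(s['eef_pos'],np.degrees(np.arctan2(s['eef_rot'][1][0],s['eef_rot'][0][0])),np.round(s['qpos'],2),s['grip_width'])
im,d=snapshot('top');a=im[100:260,200:400,::-1];np.save('d1',d);im,d=snapshot('scene');b=im[130:290,210:410,::-1]
cv2.imwrite('pics/d.png',cv2.resize(np.hstack([a,b]),None,fx=2,fy=2,interpolation=cv2.INTER_CUBIC))
```

```text
[0.57964682 0.21455141 0.15700765] -18.434519468065954 [-0.41  0.65  0.04  1.62 -0.03  0.86 -2.26] 0.013779678842097923
```

View pics/d.png

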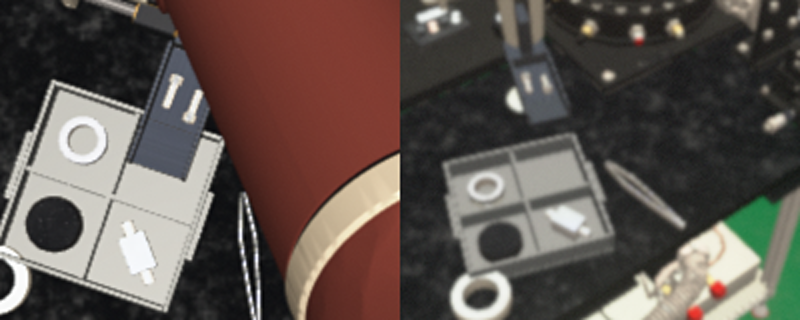

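The scoop is level over the empty cell, with the nose edge at about (158,171) in the left half and both screws still on the floor. Next, check the nose position and tilt slightly.

Request:
servo_tool --pt "-0.95 -2.85 0 0 0 -0.006 0" --pt "-1.58 -4.74 0 0 0 -0.01 0" --pt "-1.58 -4.74 0 0 0 -0.01 0" --pt "-1.58 -4.74 0 0 0 -0.01 0" --pt "0 0 0 0 0 0 0"

```text
time_s: 7.1
eef_pos: [0.5751, 0.2155, 0.1193]
eef_rot: [[0.905, -0.313, 0.287], [-0.297, -0.95, -0.099], [0.303, 0.005, -0.953]]
force: [-0.0, -0.1, -2.3]
grip_width: 0.0136
gripper_force: 45.0
```

Run:
```python
from h import *
print('old nose',onz('top',(265.5,181.5),.115),onz('top',(293,190),.115))
# cell corners from inner edges seen in first picture (z=.03)
f=lambda u,v:np.round(onz('top',(190+u/3.3,120+v/3.3),.03),4)
print(f(262,125),f(400,168),f(352,306),f(216,262))
s=sense();print(np.round(s['eef_pos'],4),np.round(s['eef_rot'],3),np.round(s['qpos'],2))
im,d=snapshot('top');a=im[100:260,200:400,::-1];im,d=snapshot('scene');b=im[130:290,210:410,::-1]
cv2.imwrite('pics/e.png',cv2.resize(np.hstack([a,b]),None,fx=2,fy=2,interpolation=cv2.INTER_CUBIC))
```

```text
old nose [0.47750923 0.26840889 0.115     ] [0.4648432  0.22663974 0.115     ]
[0.5261 0.2692 0.03  ] [0.5045 0.1984 0.03  ] [0.4336 0.2225 0.03  ] [0.4557 0.2919 0.03  ]
[0.5751 0.2155 0.1193] [[ 0.905 -0.313  0.287]
 [-0.297 -0.95  -0.099]
 [ 0.303  0.005 -0.953]] [-0.67  0.65  0.26  1.87  0.15  0.42 -2.5 ]
```

View pics/e.png

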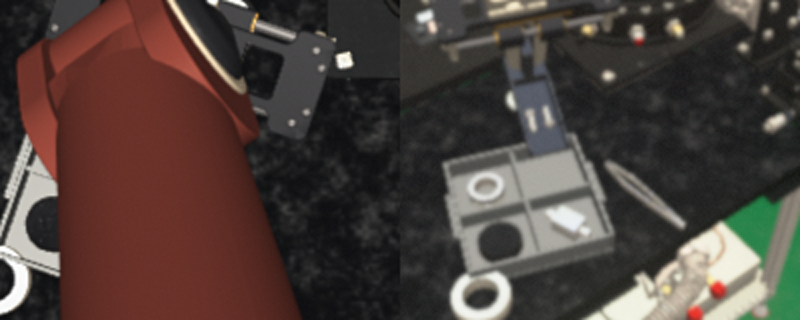

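Both screws stay in place at 18° (right half, about (540,120)). Joints 6 and 7 are nearing their ranges, so I'll yaw the nose toward the robot about the nose point before tipping further.

Request:
servo_tool --pt "0 0 3 0.001 0.005 0.01 0" --pt "0 0 6 0.002 0.01 0.005 0" --pt "0 0 8 0.002 0.014 0 0" --pt "0 0 8 0 0.014 0 0" --pt "0 0 8 -0.002 0.014 0 0"

```text
time_s: 7.7
eef_pos: [0.5853, 0.2696, 0.1385]
eef_rot: [[0.92, 0.252, 0.301], [0.24, -0.968, 0.079], [0.311, -0.0, -0.95]]
force: [-0.1, -0.5, -1.7]
grip_width: 0.0132
gripper_force: 45.0
```

Request:
servo_tool --pt "0 0 5 -0.002 0.008 0 0" --pt "0 0 2 -0.001 0.004 -0.005 0" --pt "0 0 0 0 0 -0.005 0" --pt "0 0 0 0 0 0 0" --pt "0 0 0 0 0 0 0"

```text
time_s: 8.2
eef_pos: [0.58, 0.2824, 0.1263]
eef_rot: [[0.885, 0.365, 0.287], [0.348, -0.931, 0.112], [0.308, 0.0, -0.951]]
force: [-0.5, -0.4, -1.6]
grip_width: 0.0142
gripper_force: 45.0
```

```bash
cat >> h.py <<'E'
def nose():
    s=sense();R=np.array(s['eef_rot']);p=np.array(s['eef_pos'])
    d=-R[:,0];return p,p+.113*d+.043*R[:,2],np.degrees(np.arcsin(-d[2])),np.degrees(np.arctan2(d[1],d[0])),s
E
python3 - <<'E'
from h import *
p,n,t,y,s=nose();print(p,n,t,y,np.round(s['qpos'],2))
im,d=snapshot('scene');b=im[130:290,210:410,::-1]
cv2.imwrite('pics/f.png',cv2.resize(b,None,fx=3,fy=3,interpolation=cv2.INTER_CUBIC))
print(spot_in('scene','screw_1'))
E
```

```text
[0.57999719 0.2823924  0.12632176] [0.49227829 0.24792147 0.05059099] 17.94917689046316 -158.5567264263508 [-0.44  0.64 -0.1   1.84  0.29  0.37 -1.97]
[{'xy': [271.4, 232.2], 'conf': 0.53}]
```

Request:
servo_tool --pt "1.5 -3.7 0 -0.007 -0.002 0.001 0" --pt "1.5 -3.7 0 -0.007 -0.002 0.001 0" --pt "1.5 -3.7 0 -0.006 -0.002 0.001 0" --pt "1.5 -3.7 0 -0.006 -0.002 0 0" --pt "0 0 0 0 0 0 0"

```text
time_s: 8.8
eef_pos: [0.5651, 0.282, 0.1445]
eef_rot: [[0.805, 0.369, 0.466], [0.32, -0.93, 0.184], [0.501, 0.001, -0.866]]
force: [0.7, 0.6, -2.4]
grip_width: 0.0138
gripper_force: 45.0
```

Run:
```python
from h import *
p,n,t,y,s=nose();print(p,n,t,y,np.round(s['qpos'],2))
im,d=snapshot('scene');b=im[130:290,210:410,::-1]
cv2.imwrite('pics/g.png',cv2.resize(b,None,fx=3,fy=3,interpolation=cv2.INTER_CUBIC))
```

```text
[0.56506569 0.28200305 0.14450423] [0.4941759  0.25379422 0.05071244] 30.0395734412738 -158.3390682582681 [-0.62  0.57  0.13  2.04  0.76  0.01 -2.48]
```

View pics/g.png

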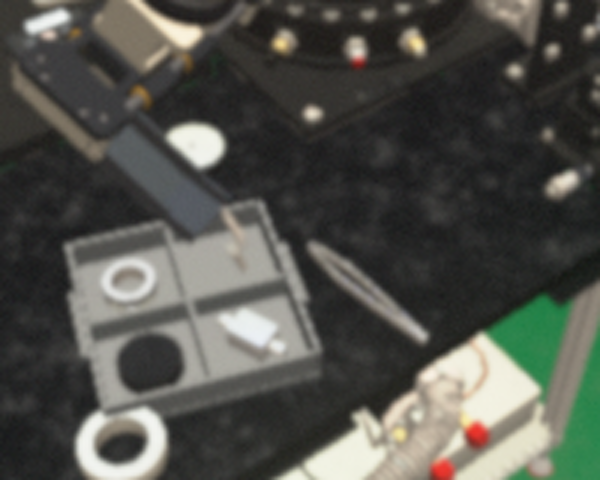

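At about 30° the scoop floor looks empty and the screws are falling into the empty cell near (235,240). Joint 6 is at its limit, so I'll let things settle and look again.

Request:
servo_tool --pt "0 0 0 0 0 0 0" --pt "0 0 0 0 0 0 0" --pt "0 0 0 0 0 0 0" --pt "0 0 0 0 0 0 0"

```text
time_s: 9.25
eef_pos: [0.5654, 0.2806, 0.1433]
eef_rot: [[0.807, 0.365, 0.464], [0.317, -0.931, 0.182], [0.499, 0.0, -0.867]]
force: [0.0, 0.7, -2.4]
grip_width: 0.0141
gripper_force: 45.0
```

Run:
```python
from h import *
p,n,t,y,s=nose();print(p,n,t,y,np.round(s['qpos'],2))
im,d=snapshot('scene');b=im[160:260,225:345,::-1]
cv2.imwrite('pics/i.png',cv2.resize(b,None,fx=5,fy=5,interpolation=cv2.INTER_CUBIC))
print(spot_in('scene','screw_1'))
```

```text
[0.56543655 0.28059602 0.14326473] [0.49423259 0.25263075 0.04963813] 29.91566977933227 -158.5734407415781 [-0.62  0.57  0.13  2.04  0.76  0.01 -2.48]
[]
```

View pics/i.png

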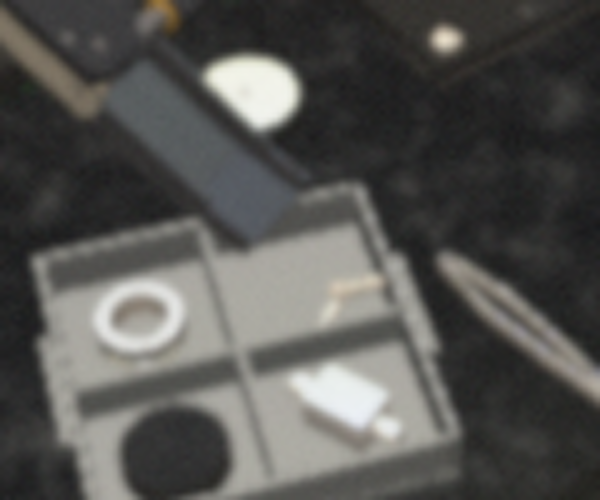

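Both screws lie in the empty cell at (355,285) and (328,312), and the scoop is empty. Now I'll lift it, level it and carry it back.

Request:
servo_tool --pt "0 0 0 0 0 0.02 0" --pt "-1.8 4.6 0 0.005 0 0.02 0" --pt "-2.2 5.6 0 0.005 0 0.015 0" --pt "-2.2 5.6 0 0.005 0 0.01 0" --pt "-2.2 5.6 0 0.005 0 0 0"

```text
time_s: 9.85
eef_pos: [0.5855, 0.2805, 0.1971]
eef_rot: [[0.919, 0.363, 0.153], [0.359, -0.932, 0.057], [0.163, 0.003, -0.987]]
force: [1.3, 0.1, -2.4]
grip_width: 0.0138
gripper_force: 45.0
```

Request:
servo_tool --pt "-2.2 5.6 0 0 0 0 0" --pt "0 0 -8 0 -0.02 0 0" --pt "0 0 -8 0 -0.03 0 0" --pt "0 0 -8 0 -0.03 0 0" --pt "0 0 -8 0 -0.03 0 0"

```text
time_s: 10.35
eef_pos: [0.5842, 0.1696, 0.1941]
eef_rot: [[0.98, -0.189, 0.057], [-0.189, -0.982, -0.017], [0.059, 0.006, -0.998]]
force: [-0.5, -0.7, -2.4]
grip_width: 0.0137
gripper_force: 45.0
```

Run:
```python
from h import *
p,n,t,y,s=nose();print(p,n,t,y,np.round(s['qpos'],2),np.round(s['eef_rot'],3))
```

```text
[0.58416328 0.16963302 0.19413184] [0.47584318 0.19024479 0.14453435] 3.38556209780038 169.1025258075607 [-0.08  0.61 -0.41  1.65  0.34  0.91 -2.39] [[ 0.98  -0.189  0.057]
 [-0.189 -0.982 -0.017]
 [ 0.059  0.006 -0.998]]
```

Request:
servo_tool --pt "0.6 3.3 0 -0.015 -0.02 0 0" --pt "0 0 -5 -0.022 -0.025 0 0" --pt "0 0 -5 -0.022 -0.025 0 0" --pt "0 0 -4.6 -0.022 -0.025 0 0" --pt "0 0 0 -0.017 -0.015 0 0"

```text
time_s: 10.85
eef_pos: [0.4848, 0.0583, 0.1943]
eef_rot: [[0.903, -0.429, -0.002], [-0.429, -0.903, -0.007], [0.001, 0.008, -1.0]]
force: [0.1, 0.4, -2.3]
grip_width: 0.0138
gripper_force: 45.0
```

Request:
servo_tool --pt "0 0 0 0 0 -0.02 0" --pt "0 0 0 0 0 -0.03 0" --pt "0 0 0 0 0 -0.03 0" --pt "0 0 0 0 0 -0.02 0" --pt "0 0 0 0 0 0 0"

```text
time_s: 11.35
eef_pos: [0.4845, 0.0605, 0.0923]
eef_rot: [[0.905, -0.425, -0.007], [-0.425, -0.905, -0.007], [-0.004, 0.009, -1.0]]
force: [0.4, 0.3, -1.7]
grip_width: 0.0135
gripper_force: 45.0
```

Run:
```python
from h import *
p,n,t,y,s=nose();print(p,n,t,y,np.round(s['eef_rot'],3))
im,d=snapshot('top');a=im[130:260,230:430,::-1];c=cloud('top',d)
im,d2=snapshot('scene');b=im[130:260,210:410,::-1]
cv2.imwrite('pics/j.png',cv2.resize(np.hstack([a,b]),None,fx=2,fy=2,interpolation=cv2.INTER_CUBIC))
# height profile of scoop floor/sides along d through depth
dd=np.array([np.cos(np.radians(y)),np.sin(np.radians(y))]);nn=np.array([-dd[1],dd[0]])
for nme,cc in (('top',c),('scene',cloud('scene',d2))):
    q=cc[...,:2]-p[:2];a_=q@dd;b_=q@nn
    for lo in range(20,115,15):
        m=(abs(b_)<.014)&(a_>lo/1e3)&(a_<(lo+15)/1e3)&(cc[...,2]>-.01)&(cc[...,2]<.1);print(nme,lo,m.sum(),np.round(np.median(cc[m][:,2]),4) if m.sum() else '')
```

```text
[0.48452001 0.06045705 0.09227527] [0.38193689 0.10822036 0.0496916 ] -0.2100766501507471 154.83828379842987 [[ 0.905 -0.425 -0.007]
 [-0.425 -0.905 -0.007]
 [-0.004  0.009 -1.   ]]
top 20 151 0.0427
top 35 149 0.0426
top 50 155 0.0428
top 65 150 0.0433
top 80 152 0.0446
top 95 156 0.0475
top 110 156 -0.0001
scene 20 52 0.0439
scene 35 59 0.0435
scene 50 56 0.0437
scene 65 91 0.0429
scene 80 107 0.0008
scene 95 108 0.0002
scene 110 76 -0.0008
```

View pics/j.png

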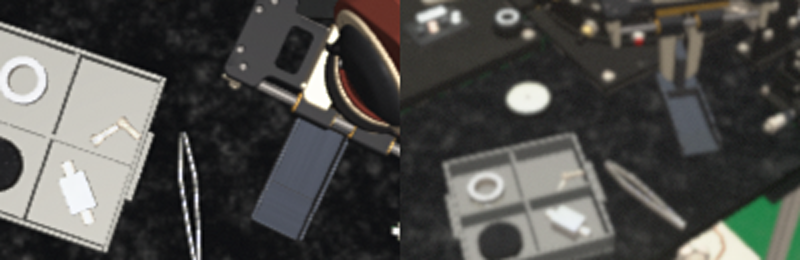

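Both screws lie in the target cell at (105,130) and (130,128). The scoop is empty, level and clear of the tray, so I'll set it down.

Request:
servo_tool --pt "0 0 0 0 0 -0.015 0" --pt "0 0 0 0 0 -0.012 0" --pt "0 0 0 0 0 -0.006 0" --pt "0 0 0 0 0 -0.003 0" --pt "0 0 0 0 0 0 0"

```text
time_s: 11.95
eef_pos: [0.4861, 0.0611, 0.0584]
eef_rot: [[0.905, -0.425, -0.002], [-0.425, -0.905, -0.006], [0.001, 0.006, -1.0]]
force: [0.4, -0.3, -0.7]
grip_width: 0.0138
gripper_force: 45.0
```

Request:
servo_tool --pt "0 0 0 0 0 -0.002 0" --pt "0 0 0 0 0 -0.001 0" --pt "0 0 0 0 0 -0.001 0" --pt "0 0 0 0 0 0 0"

```text
time_s: 12.35
eef_pos: [0.4861, 0.061, 0.0545]
eef_rot: [[0.905, -0.425, -0.002], [-0.425, -0.905, -0.006], [0.001, 0.006, -1.0]]
force: [0.7, -0.7, -0.8]
grip_width: 0.0134
gripper_force: 45.0
```

Request:
servo_tool --pt "0 0 0 0 0 -0.001 0" --pt "0 0 0 0 0 -0.001 0" --pt "0 0 0 0 0 0 0"

```text
time_s: 12.65
eef_pos: [0.486, 0.061, 0.0523]
eef_rot: [[0.905, -0.425, -0.002], [-0.425, -0.905, -0.006], [0.0, 0.006, -1.0]]
force: [-0.4, -0.1, -2.0]
grip_width: 0.0138
gripper_force: 45.0
```

Request:
servo_tool --pt "0 0 0 0 0 -0.001 0" --pt "0 0 0 0 0 0 0"

```text
time_s: 12.85
eef_pos: [0.4861, 0.0611, 0.0518]
eef_rot: [[0.905, -0.425, -0.002], [-0.425, -0.905, -0.006], [0.001, 0.006, -1.0]]
force: [-0.3, -0.2, 2.2]
grip_width: 0.0139
gripper_force: 45.0
```

Contact: the force has reversed. Releasing gently and retreating upward.

Request:
servo_tool --pt "0 0 0 0 0 0 0.2" --pt "0 0 0 0 0 0 0.3" --pt "0 0 0 0 0 0 0.5" --pt "0 0 0 0 0 0 0.6" --pt "0 0 0 0 0 0 0.6" --grip_force 10

```text
time_s: 13.35
eef_pos: [0.486, 0.0611, 0.0514]
eef_rot: [[0.905, -0.425, -0.002], [-0.425, -0.905, -0.006], [0.001, 0.006, -1.0]]
force: [-0.3, -1.1, 0.1]
grip_width: 0.0461
gripper_force: 0.0
```

Request:
servo_tool --pt "0 0 0 0 0 0.01 0.6" --pt "0 0 0 0 0 0.02 0.6" --pt "0 0 0 0 0 0.03 0.6" --pt "0 0 0 0 0 0.04 0.6" --pt "0 0 0 0 0 0.04 0.6"

```text
time_s: 13.85
eef_pos: [0.4855, 0.061, 0.1933]
eef_rot: [[0.905, -0.425, -0.003], [-0.425, -0.905, -0.006], [-0.0, 0.006, -1.0]]
force: [0.7, 0.1, -0.9]
grip_width: 0.0557
gripper_force: 0.0
```

Request:
servo_tool --pt "0 0 0 0 0 0.02 0.6" --pt "0 0 0 0 0 0 0.6" --pt "0 0 0 0 0 0 0.6"

```text
time_s: 14.15
eef_pos: [0.4857, 0.0608, 0.2117]
eef_rot: [[0.905, -0.425, -0.002], [-0.425, -0.905, -0.006], [0.001, 0.006, -1.0]]
force: [-1.1, 0.1, -0.5]
grip_width: 0.0557
gripper_force: 0.0
```

Run:
```python
from h import *
im,d=snapshot('top');a=im[130:260,230:430,::-1]
im,d2=snapshot('scene');b=im[130:260,210:410,::-1]
cv2.imwrite('pics/k.png',cv2.resize(np.hstack([a,b]),None,fx=2,fy=2,interpolation=cv2.INTER_CUBIC))
```

```text
(no output)
```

View pics/k.png

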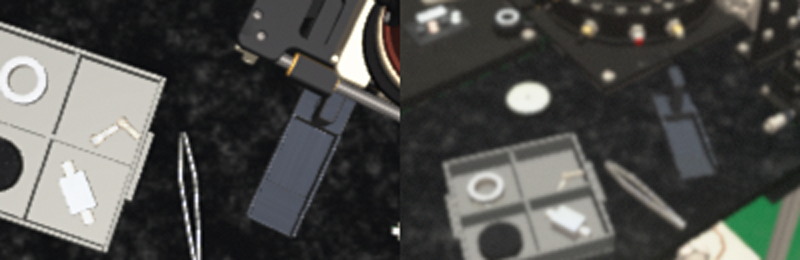

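The scoop stands upright and free at (685,125), and both screws are in the target cell at (115,130).

```bash
python3 -c "
from bench import *
print(sign_off())"
```

```text
the job is handed in; nothing more can be done
None
```

Job handed in at about 14 s: both screws are in the empty cell (tipped out at about 30°, where joint 6 reached its limit), and the empty scoop stands upright on the worktop, clear of the tray and released.

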